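# Seat the whetstone on its spacer strips

### The arm

A 6-joint arm with a two-finger parallel gripper is mounted at the origin on the work surface. World frame = base frame: x ahead of the robot, y to its left, z up, the work surface at z = 0. Lengths are in m, angles in rad, forces in N, time in s.
With the tool pointing down it reaches from about 0.375 to 0.9 m from the base axis. Payload 3.1 kg.
Tool frame: the origin (TCP) lies midway between the tips of the shut fingers; the grasp point (between the pads) lies 19 mm behind it (manip.hold_point_z is the distance from the TCP to the grasp point, in m); x points along the fingers, y is the direction in which the jaws open and shut, and the axes are right-handed (so a half turn about x gives the same grasp; the last joint's range is limited). The gripper opens to 85 mm and grips with 20 to 120 N. Pads are 22 mm wide; open, the fingers measure 114 mm over their backs; the gripper's body (76 mm by 85 mm) begins 54 mm behind the grasp point. The pads swing forward as they close: fully open they stand 13 mm farther back than shut.
Start: joints at [0.997, 0.527, 1.433, -0, 1.181, -0.178], TCP at [0.241, 0.577, 0.231] pointing down, gripper open.
Joint ranges: [-3.08, 3.08], [-0.75, 2.2], [0.22, 2.44], [-1.43, 4.57], [0, 2.65], [-2.85, 2.85]. Speed limits (rad/s): [2.79, 2.79, 3.14, 3.14, 3.14, 3.14].

### API

Orientations are given as a unit quaternion [x, y, z, w].
In Python, from station import manip, snapshot gives the robot as it stands.
- The arm moves only by the tool play_rows, never from a script. Its argument "series" is a list of rows, each a list of 4 numbers: the shift along the tool's x, y, z in m, then the turn about the tool's x in degrees. In form: [[tx, ty, tz, spin], ...]. A call has 1 to 20 rows; each row is the pose to reach, as a shift and turn from the pose measured when the call began, along the tool's axes at that moment; what a row does not reach only later rows make up. A row lasts 1/10 s, in which the tool goes at most 50 mm and 8.59 degrees, less where a joint would pass 70% of its speed; a pose out of reach is approached as far as the arm can. A call with a gripper value outside its range is refused whole. "claw" is the opening in per cent of the stroke, from 0 (shut) to 100 (fully open), set as the call begins (left out, the last holds). The fingers move at their own pace and stop on an object; "force" is the grip in N (left out, the last holds). Time passes only in rows, so rows that repeat a pose let the fingers close. It gives the time, the measured TCP pose, the force and the opening at its end, in the units of the state.
- manip.sense(): the state, without advancing time (a new reading comes with each control period).
- snapshot(name): name is "scene" or "top"; returns a dict with "image" (400x640x3 uint8, blue, green, red), "depth" (400x640 float32, m along the optical axis (not along the pixel's ray), 0 where there is no reading), "fov_y" (degrees; the focal length in pixels is half the picture's height over the tangent of half this angle, whatever the lens; pixels are square), "cx", "cy" (the principal point, pixels), "R" (3x3) and "t" (3): a world point X has camera coordinates R X + t. Camera axes: x right, y down, z forward; pixel columns grow to the right and rows downward; lengths in m; the calibration is good to about 2 mm. A picture is of the moment at which its call begins.
- manip.sign_off(): hands the job in, once; it reports no verdict.
The state is a dict: "t": time; "q": joint angles; "qd": joint speeds; "tau": joint torques, N m; "tcp_pos": TCP position; "tool_rot": TCP orientation; "force": force on the tool from outside, world axes, zero at the start; "ft_torque": the same for the moment, N m; "finger_gap": opening from 0.0 (shut) to 1.0 (fully open).
Only numpy, scipy, OpenCV 4.12 (cv2) and the standard library are available. Lean on these libraries where they do the work, as an engineer would, in place of code of your own. Each camera call takes 0.05 s, during which the arm holds its last target.

### The job

The whetstone clamped in the sharpening holder has ridden up, so the red and the blue spacer strip under it lie loose. Gently tap or press it down with the closed fingertips until it bears firmly on both strips and neither can slide any more, without ever hitting the brittle stone hard. Then check by feel: take your fingers off the stone, give the end of the red strip a light push and after that the end of the blue one; neither may give, and both must stay clamped across the holder where they lie, with everything else on the counter left alone.

Things in the scene. Friction and masses are not known exactly. Their poses are not given: they have to be found in the camera images.
- holder: Steel sharpening-stone holder, fixed; screw feet raise it 0 to 8 mm off the counter. Origin under its centre at foot level; x across the stone, y along it; yaw within 0.35 rad. Base plate 100 by 310 mm; two rubber pads, tops 14 mm above the origin, carry the strips and yield 0.5 mm per 10 N. A jaw at each y end, inner face 101 mm from the centre, top 46 mm above the origin, pinches the stone.
- stone: Whetstone, brown on cream, 70 (x) by 200 (y) by 30 (z) mm, about 0.7 kg, pinched between the jaws. Origin at the centre of its underside. It only moves up or down and rocks about its x axis. It starts 4 to 8 mm too high and up to 0.04 rad askew, touching neither strip. Seated it is level, underside 26 mm and top 56 mm above the holder's origin. A load of over 38 N breaks it.
- stone_top (a point): Centre of the stone's upper face, moving with it. Jaw friction holds the stone where it is left: some 8 to 11 N pushes it down, about 1.35 N m rocks it. Pressed slowly with about 22 N above each strip in turn it seats, and friction keeps the strips clamped after the fingers leave; bare touch leaves them loose, and a press at one end can ease the other.
- strip_red: Red aluminium spacer strip 150 (x) by 16 (y) by 12 (z) mm, 80 g, on a rubber pad under either half of the stone, about 62 mm from its middle, parallel to the holder's x. Origin at the centre of its underside. Each end sticks out 40 mm past the stone, 25 mm past the plate, 14 to 26 mm above the holder's origin. Loose it slides at under 1 N; well clamped it resists a push of 2 to 4 N.
- strip_blue: Blue spacer strip, same size and lie as the red one, under the other half of the stone.
- bottle: White plastic bottle with orange cap, 60 mm wide, 150 mm tall, standing loose to the left. Not to be disturbed. Origin at the centre of its underside.
- bowl: White ceramic rinsing bowl, 120 mm wide, 55 mm tall, standing loose to the right. Not to be disturbed. Origin at the centre of its underside.
- flattener: Dark grey flattening block 50 by 110 by 28 mm lying loose beyond the holder. Not to be disturbed. Origin at the centre of its underside.
Mind the look-alikes: they are no part of the job. There is more than one size of the strip_blue; the job needs the larger. Of the things that look like the strip_red, the smaller one is meant.

How it is judged:
On the way, in this order (a step that is already met when the one before it is completed fails the run):
1. the stone bears on both strips with more than 3 N each, with the robot off the stone (contact force between stone and strip_red above 3 N and contact force between stone and strip_blue above 3 N and contact force between the fingers and stone below 0.2 N), for 0.2 s.
2. the red strip is pushed with more than 1.2 N and does not slide (contact force between the fingers and strip_red above 1.2 N and linear speed of strip_red below 0.004 m/s and contact force between the fingers and stone below 0.2 N), for 0.1 s.
3. the blue strip is pushed with more than 1.2 N and does not slide (contact force between the fingers and strip_blue above 1.2 N and linear speed of strip_blue below 0.004 m/s and contact force between the fingers and stone below 0.2 N), for 0.1 s.
At the end, for the whole second after the job is handed in: The stone rests level (within 0.02 rad), at most 1.5 mm above its seated height, bearing on the red and on the blue strip with more than 3 N each; both strips lie across the holder (within 0.12 rad) within 12 mm of where they started; everything is at rest (contact force between stone and strip_red above 3 N and contact force between stone and strip_blue above 3 N and angle between stone's own z axis and vertical below 0.02 rad and z of stone in the frame of holder below 0.0275 m and distance of each of strip_red, strip_blue from where it was at the start of the episode below 0.012 m and angle between the x axis of each of strip_red, strip_blue and the x axis of holder, either way round below 0.12 rad and linear speed of stone below 0.01 m/s); the robot touches nothing.
It fails at once if the stone is hit or pressed with more than 38 N (contact force between any of the fingers, the arm and stone above 38 N).
It fails at once if the bottle is moved more than 20 mm (distance of bottle from where it was at the start of the episode above 0.02 m).
It fails at once if the bowl is moved more than 20 mm (distance of bowl from where it was at the start of the episode above 0.02 m).
It fails at once if the flattening block is moved more than 20 mm (distance of flattener from where it was at the start of the episode above 0.02 m).
It also fails if it takes over 72 s, if anything falls off the work surface, if the arm or the gripper's body presses on something with over 40 N, if the wrist force passes 120 N, or if a joint passes its speed limit or range.

## Working session

There is one attempt and no reset: what is moved stays moved. The work goes in short steps, Python scripts to look and compute and a tool call to move; the robot and the scene stay as the last step left them, time stands still between calls to the robot, and variables do not carry over. Pictures are saved under pics/ and viewed, and the job is handed in when it is done.

Besides the shell and the picture viewer there is one more tool, called after "Call:" by a JSON object that holds its "api" and its "payload". play_rows: Moves the arm, as the interface text tells. Its arguments: {"type":"object","properties":{"series":{"type":"array","items":{"type":"array","items":{"type":"number"}}},"claw":{"type":"number"},"force":{"type":"number"}},"required":["series"]}

```bash
mkdir -p pics; ls; python3 - <<'E'
from station import manip, snapshot
import cv2,numpy as np,pickle
print(manip.sense())
for n in("scene","top"):
    s=snapshot(n); cv2.imwrite(f"pics/{n}0.png",s["image"]); pickle.dump(s,open(f"{n}0.pkl","wb"))
    print(n,s["fov_y"],s["cx"],s["cy"],s["R"],s["t"])
E
```

```text
pics
{'t': 0.0, 'q': array([ 9.96484271e-01,  5.28483727e-01,  1.43389067e+00, -3.74600025e-06,
        1.18140077e+00, -1.78488314e-01]), 'qd': array([ 0.00184011,  0.00076804, -0.00108251,  0.0009542 ,  0.00048915,
       -0.00014115]), 'tau': array([-1.26588347e-04, -4.42354167e+01, -1.78026277e+01, -1.33885637e-04,
        8.28991615e-03, -1.21042623e-05]), 'tcp_pos': array([0.24055476, 0.57608172, 0.23032653]), 'tool_rot': array([ 0.13831438,  0.69358573, -0.13975052,  0.69302074]), 'force': array([0.40403994, 0.32918877, 0.17935645]), 'ft_torque': array([-0.01310101, -0.02342944,  0.01093598]), 'finger_gap': 0.9960370382181363}
scene 45.6830215105093 324.1458970919992 198.10667246978252 [[-0.63679793  0.77092946 -0.01249701]
 [ 0.54602853  0.4394648  -0.71324857]
 [-0.54437234 -0.46101894 -0.70079975]] [ 0.35546727 -0.25268355  1.58503429]
top 43.643790945310016 315.7996347778856 206.43237982439905 [[-0.00910926 -0.99993965 -0.00614084]
 [-0.99661773  0.00958023 -0.08161687]
 [ 0.08167077  0.0053766  -0.99664486]] [0.01102653 0.56549169 1.36827086]
```

View pics/scene0.png

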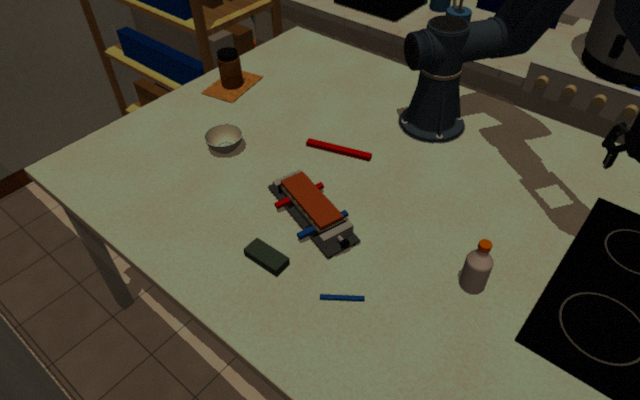

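View pics/top0.png

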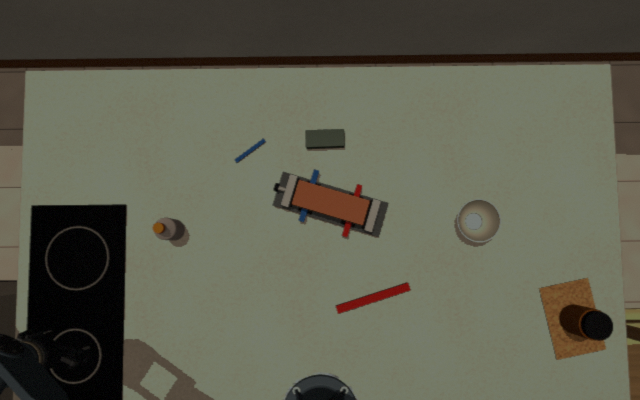

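In the top view, the strips under the stone are blue at (310,195) and red at (352,210). The loose blue strip at (250,150) is smaller and the loose red bar at (373,298) is larger, so both are look-alikes. Next I'll take an enlarged crop and measure.

```bash
cat > h.py <<'E'
import numpy as np,cv2,pickle
def cloud(s):
    d=s["depth"];h,w=d.shape;f=h/2/np.tan(np.radians(s["fov_y"]/2))
    v,u=np.mgrid[:h,:w];c=np.stack([(u-s["cx"])/f*d,(v-s["cy"])/f*d,d],-1)
    return (c-s["t"])@s["R"]
E
python3 - <<'E'
from h import *
im=[]
for n,(x,y,w,h) in(("top",(260,160,140,85)),("scene",(255,160,120,100))):
    s=pickle.load(open(f"{n}0.pkl","rb"));P=cloud(s)
    c=s["image"];cv2.imwrite(f"pics/{n}_crop.png",cv2.resize(c[y:y+h,x:x+w],None,fx=5,fy=5,interpolation=cv2.INTER_CUBIC))
    hsv=cv2.cvtColor(c,cv2.COLOR_BGR2HSV);H,S,V=[hsv[...,i].astype(int) for i in range(3)]
    print(n,"sample red",hsv[230,347],hsv[200,330],hsv[298,373],hsv[175,316])
    for nm,m in (("stone",(H>5)&(H<16)&(S>130)),("red",((H<5)|(H>172))&(S>150)),("blue",(H>95)&(H<125)&(S>120))):
        k,l,st,ce=cv2.connectedComponentsWithStats(m.astype(np.uint8))
        for i in range(1,k):
            if st[i,4]<15: continue
            p=P[l==i];p=p[np.isfinite(p).all(1)];p=p[(p[:,2]>-.02)&(p[:,2]<.3)]
            if len(p)<10: continue
            r=cv2.minAreaRect((p[:,:2]*1000).astype(np.float32))
            print(nm,ce[i].round(),st[i,4],p.mean(0).round(4),"z",np.percentile(p[:,2],[5,50,95]).round(4),np.round(r[0],1),np.round(r[1],1),round(r[2],1))
E
```

```text
top sample red [  1 231 115] [ 10 174 114] [  1 231 115] [105 178  79]
stone [331. 202.] 2017 [ 0.5727 -0.0343  0.0686] z [0.0617 0.0695 0.0747] [577.1 -35.1] [208.5  79.1] 72.8
stone [162. 228.] 27 [0.5043 0.3964 0.1419] z [0.1299 0.1431 0.1491] [503.2 398. ] [11.8 26.6] 74.3
stone [570. 317.] 2581 [ 0.2554 -0.6852  0.0236] z [-0.0009  0.0051  0.111 ] [ 249.9 -700. ] [198.1 139.4] 11.6
stone [634. 333.] 101 [ 0.204  -0.8849 -0.0099] z [-0.019  -0.0112  0.0006] [ 203.3 -885.1] [25.6  8. ] 8.3
red [358. 191.] 62 [ 0.6077 -0.1105  0.0321] z [0.0244 0.0322 0.0393] [ 608.4 -109.4] [17.5 31.6] 78.2
red [346. 228.] 88 [ 0.5042 -0.0783  0.0317] z [0.0208 0.0326 0.0365] [503.2 -76.6] [20.2 40.4] 66.4
red [372. 298.] 605 [ 0.3123 -0.148   0.0164] z [0.0114 0.0164 0.0215] [ 312.4 -148.9] [ 22.6 208.7] 17.2
blue [250. 150.] 103 [0.7289 0.1922 0.008 ] z [0.0034 0.0079 0.0132] [729.  192.2] [ 8.6 96. ] 36.4
blue [314. 176.] 60 [0.6481 0.0097 0.0327] z [0.0269 0.0328 0.0374] [648.6   8.8] [14.  37.2] 70.0
blue [303. 214.] 66 [0.5443 0.0413 0.0312] z [0.021  0.0322 0.0359] [542.7  40.2] [17.4 32.1]
[... 2018 characters left out ...]
22 [-0.6205 -0.2907  0.1018] z [0.0457 0.1269 0.1403] [-626.4 -293.7] [321.8  88.6] 42.7
blue [491.   5.] 219 [-0.8603 -0.2133  0.0608] z [0.0385 0.0602 0.0853] [-860.8 -216.3] [ 27.5 124.3] 2.0
blue [554.  23.] 32 [-0.8599  0.0738  0.0497] z [0.0356 0.0492 0.0642] [-856.4   72.4] [18.6 17.5] 13.3
blue [636.  87.] 29 [-0.523   0.4754  0.0641] z [0.0586 0.0639 0.0705] [-522.2  476.2] [15.  23.6] 0.8
blue [344. 213.] 24 [0.5347 0.0493 0.0306] z [0.0263 0.0306 0.0337] [534.8  48.1] [17.5 12.2] 64.1
blue [306. 232.] 135 [0.6452 0.0141 0.0284] z [0.0191 0.0294 0.0333] [642.8   8. ] [33.1 51.6] 75.7
blue [342. 297.] 200 [0.7313 0.1957 0.0065] z [0.0036 0.0066 0.0091] [732.1 195.3] [14.4 99.2] 36.2
```

View pics/top_crop.png

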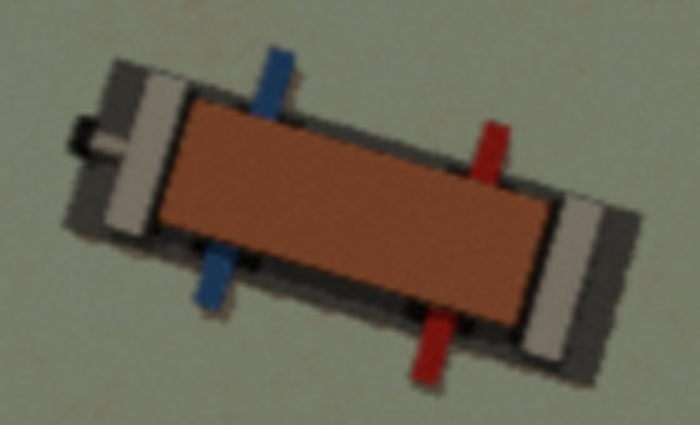

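View pics/scene_crop.png

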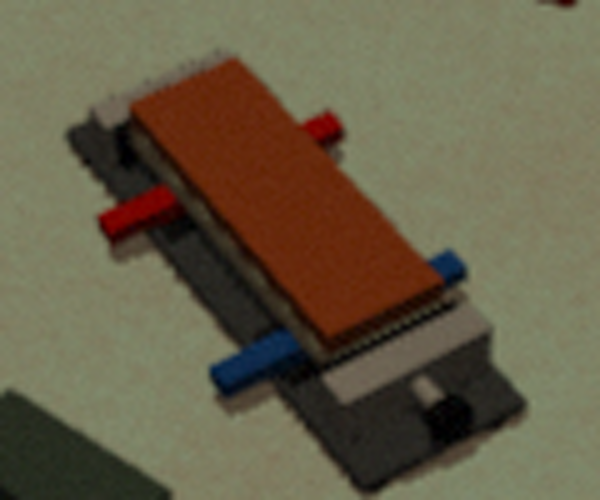

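The crops confirm it: the smaller red strip and the larger blue strip are the ones clamped under the stone, red on its right half and blue on its left. The single loose bars aren't involved. Next I'll fit the poses and write a helper for tool-axis shifts.

```bash
cat >> h.py <<'E'
from scipy.spatial.transform import Rotation as Ro
def goal(target,yaw=None):
    """shift in tool axes and spin(deg) to target xyz with tool y axis yaw (mod pi)"""
    from station import manip
    s=manip.sense();R=Ro.from_quat(s["tool_rot"]).as_matrix()
    d=R.T@(np.array(target)-s["tcp_pos"])
    y=R[:,1];cur=np.arctan2(y[1],y[0]);sp=0
    if yaw is not None:
        e=(yaw-cur+np.pi/2)%np.pi-np.pi/2; sp=-np.degrees(e)*np.sign(-R[2,0])
    print("t",round(s["t"],2),"tcp",s["tcp_pos"].round(4),"F",s["force"].round(2),"q6",s["q"][5].round(2),"tooly_yaw",round(np.degrees(cur),1),"x",R[:,0].round(3),"z",R[:,2].round(3))
    print("shift",d.round(4),"spin",round(sp,2))
E
python3 - <<'E'
from h import *
for n in("top","scene"):
    s=pickle.load(open(f"{n}0.pkl","rb"));P=cloud(s)
    hsv=cv2.cvtColor(s["image"],cv2.COLOR_BGR2HSV);H,S,V=[hsv[...,i].astype(int) for i in range(3)]
    c=(331,202) if n=="top" else (312,200)
    m=((H>5)&(H<16)&(S>130)).astype(np.uint8);k,l,st,ce=cv2.connectedComponentsWithStats(m);m=(l==l[c[1],c[0]]).astype(np.uint8)
    me=cv2.erode(m,np.ones((5,5)))>0
    p=P[me];A=np.c_[p[:,:2]-[.576,-.0345],np.ones(len(p))]
    co=np.linalg.lstsq(A,p[:,2],rcond=None)[0];print(n,"plane",co,"rms",np.std(p[:,2]-A@co))
    # project mask outline on plane
    v,u=np.nonzero(m);h=400;f=h/2/np.tan(np.radians(s["fov_y"]/2))
    r=np.c_[(u-s["cx"])/f,(v-s["cy"])/f,np.ones(len(u))]@s["R"];o=-s["R"].T@s["t"]
    nrm=np.array([-co[0],-co[1],1]);d=co[2]-co[0]*.576+co[1]*.0345
    t=(d-o@nrm)/(r@nrm);X=o+t[:,None]*r
    print(cv2.minAreaRect((X[:,:2]*1000).astype(np.float32)),X.mean(0))
    yaw=-.305;e=np.array([-np.sin(yaw),np.cos(yaw)]);print("slope along y",co[:2]@e,"along x",co[:2]@[np.cos(yaw),np.sin(yaw)])
    tb=P[(np.abs(P[...,0]-.5)<.05)&(np.abs(P[...,1]-.2)<.05)];print("table z",np.median(tb[:,2]))
    for nm,mm in(("red",((H<5)|(H>172))&(S>150)),("blue",(H>95)&(H<125)&(S>120))):
        q=(np.linalg.norm(P[...,:2]-[.576,-.035],axis=-1)<.13)&mm&(P[...,2]>.0)
        # project onto z=.032 plane
        v,u=np.nonzero(q)
        r=np.c_[(u-s["cx"])/f,(v-s["cy"])/f,np.ones(len(u))]@s["R"];t=(.032-o[2])/r[:,2];X=o+t[:,None]*r
        print(nm,cv2.minAreaRect((X[:,:2]*1000).astype(np.float32)), "z",np.median(P[q][:,2]))
goal([.596,.0255,.12],-.305+np.pi/2);goal([.596,.0255,.12],-.305)
E
```

```text
top plane [-1.02186324  0.28767053  0.06866143] rms 0.056394154950734264
((574.741455078125, -33.755096435546875), (208.90042114257812, 84.29927825927734), 71.8288803100586) [ 0.57275507 -0.03434382  0.07202223]
slope along y -0.03246489656682601 along x -1.0610866367327954
table z -0.0005126409140109053
red ((393.6544189453125, 299.59832763671875), (387.30804443359375, 932.69287109375), 16.10297203063965) z 0.03262651398164497
blue ((491.2267761230469, 389.6705017089844), (262.20611572265625, 847.6505126953125), 27.945819854736328) z 0.03263033158041921
scene plane [ 1.28717385 -0.20955569  0.06635296] rms 0.026878603165348243
((386.9296875, -176.4669189453125), (1168.595458984375, 162.18287658691406), 40.4216423034668) [ 0.55350576 -0.0469625   0.04001055]
slope along y 0.1866454685249616 along x 1.290694998879492
table z -0.001733428946669001
red ((579.0733032226562, -29.32305908203125), (149.12339782714844, 149.96044921875), 70.36553192138672) z 0.029853470995794353
blue ((615.69775390625, -31.98284149169922), (134.4656982421875, 210.56912231445312), 12.823371887207031) z 0.029560495155238866
t 0.1 tcp [0.2406 0.5761 0.2304] F [-0.89  0.47  0.57] q6 -0.18 tooly_yaw 67.3 x [-0.001 -0.002 -1.   ] z [ 0.923 -0.386 -0.   ]
shift [ 0.111  -0.3708  0.5403] spin -5.2
t 0.1 tcp [0.2406 0.5761 0.2304] F [-0.89  0.47  0.57] q6 -0.18 tooly_yaw 67.3 x [-0.001 -0.002 -1.   ] z [ 0.923 -0.386 -0.   ]
shift [ 0.111  -0.3708  0.5403] spin 84.8
```

```bash
cat > fit.py <<'E'
from h import *
def fit(s,c,n):
    P=cloud(s);P[s["depth"]<=0]=9
    hsv=cv2.cvtColor(s["image"],cv2.COLOR_BGR2HSV);H,S,V=[hsv[...,i].astype(int) for i in range(3)]
    near=np.linalg.norm(P[...,:2]-[.576,-.035],axis=-1)<.14
    m=((H>5)&(H<16)&(S>130)&near&(P[...,2]>.05)&(P[...,2]<.09)).astype(np.uint8)
    me=cv2.erode(cv2.morphologyEx(m,cv2.MORPH_CLOSE,np.ones((3,3))),np.ones((5,5)))>0
    p=P[me];p=p[(p[:,2]>.05)&(p[:,2]<.09)];
    e=lambda y:np.array([-np.sin(y),np.cos(y)])
    r=cv2.minAreaRect((P[m>0][:,:2]*1000).astype(np.float32))
    c0=np.array([.576,-.035]);yaw=-.305
    A=np.c_[(p[:,:2]-c0)@e(yaw),(p[:,:2]-c0)@[np.cos(yaw),np.sin(yaw)],np.ones(len(p))]
    co=np.linalg.lstsq(A,p[:,2],rcond=None)[0]
    print(n,"slope y,x, z0",co.round(4),"rms",np.std(p[:,2]-A@co).round(4),len(p),"mean",p.mean(0).round(4),"rect",r)
    f=200/np.tan(np.radians(s["fov_y"]/2));o=-s["R"].T@s["t"]
    for nm,mm in(("red",((H<5)|(H>172))&(S>150)),("blue",(H>95)&(H<125)&(S>120))):
        q=near&mm&(P[...,2]>.02)&(P[...,2]<.045)
        v,u=np.nonzero(q)
        ry=np.c_[(u-s["cx"])/f,(v-s["cy"])/f,np.ones(len(u))]@s["R"];t=(.032-o[2])/ry[:,2];X=o+t[:,None]*ry
        print(nm,cv2.minAreaRect((X[:,:2]*1000).astype(np.float32)),"z",np.median(P[q][:,2]))
E
python3 - <<'E'
from fit import *
for n in("top","scene"): fit(pickle.load(open(f"{n}0.pkl","rb")),0,n)
E
```

```text
top slope y,x, z0 [-0.0228 -0.0057  0.0698] rms 0.0027 1495 mean [ 0.5727 -0.0342  0.0698] rect ((573.0429077148438, -34.036346435546875), (208.25820922851562, 70.63755798339844), 72.64725494384766)
red ((553.5538330078125, -93.7520523071289), (17.508277893066406, 147.5150604248047), 71.37229919433594) z 0.03264858234737549
blue ((596.6588745117188, 26.536346435546875), (18.208377838134766, 145.3443603515625), 74.46241760253906) z 0.03242606047055209
scene slope y,x, z0 [-0.0236  0.0042  0.0685] rms 0.0017 1176 mean [ 0.5806 -0.0235  0.0682] rect ((572.3837280273438, -39.55791473388672), (223.92849731445312, 74.10379028320312), 71.69049835205078)
red ((558.9375, -86.04145812988281), (23.816205978393555, 150.5050048828125), 72.37781524658203) z 0.030068743630313293
blue ((616.3219604492188, -29.696914672851562), (133.37127685546875, 208.32228088378906), 13.823246002197266) z 0.030003505066673777
```

```bash
python3 - <<'E'
from h import *
goal([.555,-.094,.23],-.302+np.pi/2);goal([.555,-.094,.10],-.302+np.pi/2)
E
```

```text
t 0.1 tcp [0.2406 0.5761 0.2304] F [-0.89  0.47  0.57] q6 -0.18 tooly_yaw 67.3 x [-0.001 -0.002 -1.   ] z [ 0.923 -0.386 -0.   ]
shift [ 0.0012 -0.4971  0.5485] spin -5.37
t 0.1 tcp [0.2406 0.5761 0.2304] F [-0.89  0.47  0.57] q6 -0.18 tooly_yaw 67.3 x [-0.001 -0.002 -1.   ] z [ 0.923 -0.386 -0.   ]
shift [ 0.1312 -0.4968  0.5485] spin -5.37
```

Call:
{"api": "play_rows", "payload": {"series": [[0,-0.014,0.015,0],[0,-0.04,0.045,0],[0,-0.07,0.078,0],[0,-0.1,0.11,-1],[0,-0.13,0.143,-1],[0,-0.16,0.176,-1],[0,-0.19,0.21,-2],[0,-0.22,0.243,-2],[0,-0.25,0.276,-3],[0,-0.28,0.309,-3],[0,-0.31,0.342,-4],[0,-0.34,0.375,-4],[0,-0.37,0.408,-5],[0,-0.4,0.441,-5.4],[0,-0.43,0.474,-5.4],[0,-0.455,0.502,-5.4],[0,-0.475,0.524,-5.4],[0,-0.49,0.54,-5.4],[0,-0.497,0.5485,-5.4],[0,-0.497,0.5485,-5.4]], "claw": 0, "force": 20}}

```text
t: 2.1
tcp_pos: [0.5554, -0.0946, 0.2309]
tool_rot: [0.106, 0.699, -0.107, 0.699]
force: [-0.8, 0.7, 0.4]
finger_gap: -0.0
```

```bash
python3 - <<'E'
from h import *
goal([.555,-.094,.09],-.302+np.pi/2)
from station import manip
print(manip.sense()["finger_gap"])
E
```

```text
t 2.1 tcp [ 0.5554 -0.0946  0.2309] F [-0.83  0.68  0.38] q6 -1.63 tooly_yaw 72.7 x [-0.001 -0.001 -1.   ] z [ 0.955 -0.298 -0.001]
shift [ 0.1409  0.0007 -0.0004] spin -0.04
-6.660335375237913e-05
```

Call:
{"api": "play_rows", "payload": {"series": [[0.02,0,0,0],[0.05,0,0,0],[0.08,0,0,0],[0.11,0,0,0],[0.135,0,0,0],[0.145,0,0,0],[0.15,0,0,0],[0.15,0,0,0],[0.15,0,0,0]]}}

```text
t: 3.0
tcp_pos: [0.556, -0.0947, 0.082]
tool_rot: [0.106, 0.699, -0.107, 0.699]
force: [0.4, 0.7, 0.6]
finger_gap: -0.002
```

Call:
{"api": "play_rows", "payload": {"series": [[0.001,0,0,0],[0.002,0,0,0],[0.003,0,0,0],[0.004,0,0,0],[0.005,0,0,0],[0.005,0,0,0]]}}

```text
t: 3.6
tcp_pos: [0.5558, -0.0947, 0.0768]
tool_rot: [0.106, 0.699, -0.107, 0.699]
force: [-0.0, -0.1, -0.4]
finger_gap: 0.001
```

Call:
{"api": "play_rows", "payload": {"series": [[0.0005,0,0,0],[0.001,0,0,0],[0.0015,0,0,0],[0.002,0,0,0],[0.0025,0,0,0],[0.003,0,0,0],[0.0035,0,0,0],[0.004,0,0,0]]}}

```text
t: 4.4
tcp_pos: [0.5559, -0.0947, 0.0728]
tool_rot: [0.106, 0.699, -0.107, 0.699]
force: [-0.2, 0.4, -0.3]
finger_gap: -0.0
```

Call:
{"api": "play_rows", "payload": {"series": [[0.0003,0,0,0],[0.0006,0,0,0],[0.0009,0,0,0],[0.0012,0,0,0],[0.0015,0,0,0]]}}

```text
t: 4.9
tcp_pos: [0.5559, -0.0948, 0.0719]
tool_rot: [0.106, 0.699, -0.107, 0.699]
force: [-2.0, 0.6, 7.7]
finger_gap: -0.003
```

Call:
{"api": "play_rows", "payload": {"series": [[0.0003,0,0,0],[0.0006,0,0,0],[0.0009,0,0,0]]}}

```text
t: 5.2
tcp_pos: [0.5559, -0.0948, 0.0718]
tool_rot: [0.106, 0.699, -0.107, 0.699]
force: [-1.4, -0.0, 8.4]
finger_gap: 0.003
```

Call:
{"api": "play_rows", "payload": {"series": [[0.0004,0,0,0],[0.0008,0,0,0],[0.0012,0,0,0],[0.0015,0,0,0],[0.0018,0,0,0]]}}

```text
t: 5.7
tcp_pos: [0.5559, -0.0948, 0.0707]
tool_rot: [0.106, 0.699, -0.107, 0.699]
force: [-1.1, 0.6, 8.8]
finger_gap: -0.001
```

Call:
{"api": "play_rows", "payload": {"series": [[0.0005,0,0,0],[0.001,0,0,0],[0.0014,0,0,0],[0.0018,0,0,0],[0.002,0,0,0]]}}

```text
t: 6.2
tcp_pos: [0.5558, -0.0948, 0.0695]
tool_rot: [0.106, 0.699, -0.107, 0.7]
force: [-1.1, -0.0, 9.4]
finger_gap: 0.001
```

Call:
{"api": "play_rows", "payload": {"series": [[0.0008,0,0,0],[0.0012,0,0,0],[0.0016,0,0,0],[0.002,0,0,0],[0.0024,0,0,0],[0.0028,0,0,0],[0.0032,0,0,0],[0.0036,0,0,0]]}}

```text
t: 7.0
tcp_pos: [0.5559, -0.0947, 0.0667]
tool_rot: [0.105, 0.698, -0.107, 0.7]
force: [-2.7, 0.7, 8.3]
finger_gap: -0.002
```

Call:
{"api": "play_rows", "payload": {"series": [[0.0008,0,0,0],[0.0012,0,0,0],[0.0016,0,0,0],[0.002,0,0,0],[0.0024,0,0,0],[0.0028,0,0,0]]}}

```text
t: 7.6
tcp_pos: [0.5558, -0.0948, 0.0653]
tool_rot: [0.105, 0.698, -0.107, 0.7]
force: [-4.0, 0.3, 13.8]
finger_gap: 0.002
```

Call:
{"api": "play_rows", "payload": {"series": [[-0.005,0,0,0],[-0.02,0,0,0],[-0.02,0.02,0,0],[-0.02,0.05,0,0],[-0.02,0.085,0,0],[-0.02,0.11,0,0],[-0.02,0.125,0,0],[-0.02,0.127,0,0],[-0.02,0.127,0,0]]}}

```text
t: 8.5
tcp_pos: [0.5934, 0.0263, 0.0847]
tool_rot: [0.105, 0.699, -0.107, 0.7]
force: [0.0, 0.4, -0.3]
finger_gap: -0.001
```

```bash
python3 - <<'E'
from h import *
goal([.596,.026,.072],-.302+np.pi/2)
E
```

```text
t 8.5 tcp [0.5934 0.0263 0.0847] F [ 0.02  0.39 -0.27] q6 -1.41 tooly_yaw 72.8 x [ 0.001 -0.003 -1.   ] z [ 0.955 -0.296  0.002]
shift [0.0127 0.0005 0.0026] spin 0.06
```

Call:
{"api": "play_rows", "payload": {"series": [[0.003,0,0.002,0],[0.007,0,0.002,0],[0.01,0,0.002,0],[0.012,0,0.002,0],[0.013,0,0.002,0],[0.0135,0,0.002,0],[0.014,0,0.002,0],[0.0145,0,0.002,0],[0.015,0,0.002,0],[0.0155,0,0.002,0],[0.016,0,0.002,0],[0.0165,0,0.002,0]]}}

```text
t: 9.7
tcp_pos: [0.5953, 0.0257, 0.0682]
tool_rot: [0.105, 0.699, -0.107, 0.7]
force: [0.5, -1.0, 0.3]
finger_gap: -0.004
```

Call:
{"api": "play_rows", "payload": {"series": [[0.0004,0,0,0],[0.0008,0,0,0],[0.0012,0,0,0],[0.0016,0,0,0],[0.002,0,0,0]]}}

```text
t: 10.2
tcp_pos: [0.5953, 0.0257, 0.0662]
tool_rot: [0.105, 0.699, -0.107, 0.7]
force: [1.0, 0.0, 0.3]
finger_gap: -0.0
```

Call:
{"api": "play_rows", "payload": {"series": [[0.0004,0,0,0],[0.0008,0,0,0],[0.0012,0,0,0],[0.0016,0,0,0]]}}

```text
t: 10.6
tcp_pos: [0.5953, 0.0257, 0.0646]
tool_rot: [0.105, 0.699, -0.107, 0.7]
force: [-0.1, 1.1, -0.3]
finger_gap: 0.004
```

Call:
{"api": "play_rows", "payload": {"series": [[0.0004,0,0,0],[0.0008,0,0,0],[0.0012,0,0,0],[0.0016,0,0,0]]}}

```text
t: 11.0
tcp_pos: [0.5953, 0.0257, 0.0629]
tool_rot: [0.105, 0.699, -0.107, 0.7]
force: [-1.1, 0.8, -0.1]
finger_gap: -0.001
```

Call:
{"api": "play_rows", "payload": {"series": [[0.0004,0,0,0],[0.0008,0,0,0],[0.0012,0,0,0],[0.0016,0,0,0]]}}

```text
t: 11.4
tcp_pos: [0.5954, 0.0257, 0.0624]
tool_rot: [0.105, 0.698, -0.107, 0.7]
force: [-3.1, 0.6, 10.4]
finger_gap: -0.002
```

Call:
{"api": "play_rows", "payload": {"series": [[0.0008,0,0,0],[0.0011,0,0,0],[0.0014,0,0,0],[0.0017,0,0,0],[0.0017,0,0,0]]}}

```text
t: 11.9
tcp_pos: [0.5954, 0.0256, 0.0624]
tool_rot: [0.105, 0.698, -0.107, 0.7]
force: [-3.0, -0.4, 11.0]
finger_gap: 0.001
```

Call:
{"api": "play_rows", "payload": {"series": [[0.0012,0,0,0],[0.0015,0,0,0],[0.0018,0,0,0],[0.002,0,0,0],[0.002,0,0,0]]}}

```text
t: 12.4
tcp_pos: [0.5954, 0.0257, 0.0624]
tool_rot: [0.104, 0.698, -0.107, 0.7]
force: [-3.9, -0.8, 13.8]
finger_gap: -0.002
```

Call:
{"api": "play_rows", "payload": {"series": [[0.0015,0,0,0],[0.0018,0,0,0],[0.0021,0,0,0],[0.0024,0,0,0],[0.0024,0,0,0]]}}

```text
t: 12.9
tcp_pos: [0.5954, 0.0257, 0.0623]
tool_rot: [0.104, 0.698, -0.107, 0.7]
force: [-3.6, 0.2, 14.4]
finger_gap: 0.002
```

Call:
{"api": "play_rows", "payload": {"series": [[-0.01,0,0,0],[-0.015,0,0,0],[-0.015,-0.02,0,0],[-0.015,-0.05,0,0],[-0.015,-0.085,0,0],[-0.015,-0.11,0,0],[-0.015,-0.125,0,0],[-0.015,-0.127,0,0],[-0.015,-0.127,0,0]]}}

```text
t: 13.8
tcp_pos: [0.558, -0.0955, 0.0777]
tool_rot: [0.105, 0.698, -0.107, 0.7]
force: [-0.3, 0.5, -0.9]
finger_gap: -0.0
```

```bash
python3 - <<'E'
from h import *
goal([.555,-.094,.066],-.302+np.pi/2)
E
```

```text
t 13.8 tcp [ 0.558  -0.0955  0.0777] F [-0.28  0.45 -0.88] q6 -1.63 tooly_yaw 72.8 x [ 0.003 -0.004 -1.   ] z [ 0.955 -0.296  0.004]
shift [ 0.0117  0.0006 -0.0033] spin 0.07
```

Call:
{"api": "play_rows", "payload": {"series": [[0.003,0,-0.003,0],[0.006,0,-0.003,0],[0.008,0,-0.003,0],[0.009,0,-0.003,0],[0.0095,0,-0.003,0],[0.01,0,-0.003,0],[0.0105,0,-0.003,0],[0.011,0,-0.003,0],[0.0115,0,-0.003,0]]}}

```text
t: 14.7
tcp_pos: [0.5552, -0.0947, 0.0662]
tool_rot: [0.105, 0.698, -0.107, 0.7]
force: [0.5, 0.7, 0.0]
finger_gap: 0.003
```

Call:
{"api": "play_rows", "payload": {"series": [[0.0004,0,0,0],[0.0008,0,0,0],[0.0012,0,0,0],[0.0016,0,0,0],[0.002,0,0,0]]}}

```text
t: 15.2
tcp_pos: [0.5552, -0.0948, 0.0652]
tool_rot: [0.105, 0.698, -0.107, 0.701]
force: [-1.9, 0.5, 11.7]
finger_gap: 0.003
```

Call:
{"api": "play_rows", "payload": {"series": [[0.0008,0,0,0],[0.0012,0,0,0],[0.0016,0,0,0],[0.002,0,0,0],[0.0024,0,0,0]]}}

```text
t: 15.7
tcp_pos: [0.5552, -0.0949, 0.0648]
tool_rot: [0.104, 0.697, -0.107, 0.701]
force: [-3.3, 0.7, 14.4]
finger_gap: 0.004
```

Call:
{"api": "play_rows", "payload": {"series": [[0.0014,0,0,0],[0.0018,0,0,0],[0.0022,0,0,0],[0.0026,0,0,0],[0.003,0,0,0]]}}

```text
t: 16.2
tcp_pos: [0.5551, -0.0951, 0.0637]
tool_rot: [0.104, 0.697, -0.107, 0.701]
force: [-4.0, -0.1, 14.7]
finger_gap: -0.0
```

Call:
{"api": "play_rows", "payload": {"series": [[0.0014,0,0,0],[0.0018,0,0,0],[0.0022,0,0,0],[0.0026,0,0,0],[0.003,0,0,0]]}}

```text
t: 16.7
tcp_pos: [0.5551, -0.0953, 0.0627]
tool_rot: [0.104, 0.697, -0.107, 0.701]
force: [-3.3, -0.3, 14.6]
finger_gap: -0.002
```

Call:
{"api": "play_rows", "payload": {"series": [[0.0014,0,0,0],[0.0018,0,0,0],[0.0022,0,0,0],[0.0026,0,0,0],[0.003,0,0,0]]}}

```text
t: 17.2
tcp_pos: [0.5551, -0.0955, 0.0622]
tool_rot: [0.103, 0.697, -0.108, 0.701]
force: [-4.3, 1.4, 20.1]
finger_gap: -0.002
```

Red is now bearing too, at 20 N and height 0.0622. I'll push a little further, then alternate between the two sides.

Call:
{"api": "play_rows", "payload": {"series": [[0.002,0,0,0],[0.0024,0,0,0],[0.0027,0,0,0],[0.003,0,0,0],[0.003,0,0,0]]}}

```text
t: 17.7
tcp_pos: [0.555, -0.0955, 0.0621]
tool_rot: [0.103, 0.697, -0.108, 0.702]
force: [-4.3, 1.2, 20.2]
finger_gap: 0.001
```

Call:
{"api": "play_rows", "payload": {"series": [[-0.01,0,0,0],[-0.015,0,0,0],[-0.015,0.02,0,0],[-0.015,0.05,0,0],[-0.015,0.085,0,0],[-0.015,0.11,0,0],[-0.015,0.125,0,0],[-0.015,0.127,0,0],[-0.015,0.127,0,0]]}}

```text
t: 18.6
tcp_pos: [0.5922, 0.0258, 0.0762]
tool_rot: [0.103, 0.697, -0.108, 0.702]
force: [-0.3, 0.3, 0.3]
finger_gap: -0.0
```

```bash
python3 - <<'E'
from h import *
goal([.596,.026,.0635],-.302+np.pi/2)
from station import snapshot
s=snapshot("scene");cv2.imwrite("pics/scene1.png",cv2.resize(s["image"][140:280,230:390],None,fx=4,fy=4))
from fit import fit
fit(s,0,"scene")
E
```

```text
t 18.6 tcp [0.5922 0.0258 0.0762] F [-0.28  0.27  0.28] q6 -1.41 tooly_yaw 72.9 x [ 0.006 -0.008 -1.   ] z [ 0.956 -0.294  0.008]
shift [0.0127 0.0014 0.0035] spin 0.21
scene slope y,x, z0 [0.0027 0.0033 0.0604] rms 0.0017 899 mean [ 0.5827 -0.028   0.0604] rect ((574.1076049804688, -34.76448059082031), (211.17210388183594, 72.03421783447266), 72.55604553222656)
red ((606.02099609375, -116.65835571289062), (51.872161865234375, 41.051795959472656), 70.99974060058594) z 0.029299728137923198
blue ((565.7964477539062, -26.593048095703125), (186.70147705078125, 144.97003173828125), 58.7745475769043) z 0.029857066898478026
```

View pics/scene1.png

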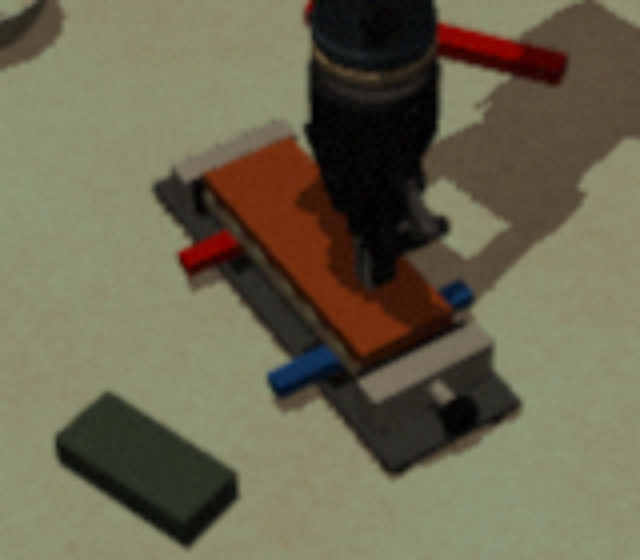

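The stone now looks level, with the fingertips above its blue half (crop around (370,270)) and both strips in place. Next is a firm press on blue.

Call:
{"api": "play_rows", "payload": {"series": [[0.003,0.001,0.003,0],[0.006,0.001,0.003,0],[0.009,0.001,0.003,0],[0.011,0.001,0.003,0],[0.012,0.001,0.003,0],[0.0125,0.001,0.003,0],[0.013,0.001,0.003,0],[0.0134,0.001,0.003,0],[0.0138,0.001,0.003,0]]}}

```text
t: 19.55
tcp_pos: [0.5954, 0.0253, 0.0625]
tool_rot: [0.103, 0.697, -0.108, 0.702]
force: [0.2, -0.0, -0.6]
finger_gap: -0.003
```

Call:
{"api": "play_rows", "payload": {"series": [[0.0004,0,0,0],[0.0008,0,0,0],[0.0012,0,0,0],[0.0016,0,0,0],[0.002,0,0,0]]}}

```text
t: 20.05
tcp_pos: [0.5954, 0.0253, 0.0622]
tool_rot: [0.103, 0.697, -0.108, 0.702]
force: [-3.3, 0.2, 13.3]
finger_gap: 0.001
```

Call:
{"api": "play_rows", "payload": {"series": [[0.001,0,0,0],[0.0014,0,0,0],[0.0018,0,0,0],[0.0022,0,0,0],[0.0026,0,0,0]]}}

```text
t: 20.55
tcp_pos: [0.5954, 0.0253, 0.0621]
tool_rot: [0.103, 0.696, -0.108, 0.702]
force: [-5.2, 0.5, 19.7]
finger_gap: 0.001
```

Call:
{"api": "play_rows", "payload": {"series": [[0.0018,0,0,0],[0.0022,0,0,0],[0.0026,0,0,0],[0.003,0,0,0],[0.0032,0,0,0],[0.0032,0,0,0]]}}

```text
t: 21.15
tcp_pos: [0.5955, 0.0253, 0.0621]
tool_rot: [0.102, 0.696, -0.108, 0.702]
force: [-5.6, 0.1, 20.7]
finger_gap: 0.002
```

Call:
{"api": "play_rows", "payload": {"series": [[0.0024,0,0,0],[0.0028,0,0,0],[0.0032,0,0,0],[0.0036,0,0,0],[0.0036,0,0,0]]}}

```text
t: 21.65
tcp_pos: [0.5955, 0.0253, 0.062]
tool_rot: [0.102, 0.696, -0.108, 0.703]
force: [-5.7, 0.0, 22.1]
finger_gap: 0.003
```

Call:
{"api": "play_rows", "payload": {"series": [[-0.002,0,0,0],[-0.01,0,0,0],[-0.015,0,0,0],[-0.015,-0.02,0,0],[-0.015,-0.05,0,0],[-0.015,-0.085,0,0],[-0.015,-0.11,0,0],[-0.015,-0.125,0,0],[-0.015,-0.127,0,0],[-0.015,-0.127,0,0]]}}

```text
t: 22.65
tcp_pos: [0.5582, -0.0958, 0.0777]
tool_rot: [0.103, 0.696, -0.108, 0.703]
force: [1.1, -0.0, -0.2]
finger_gap: 0.003
```

```bash
python3 - <<'E'
from h import *
goal([.555,-.094,.0635],-.302+np.pi/2)
E
```

```text
t 22.65 tcp [ 0.5582 -0.0958  0.0777] F [ 1.06 -0.03 -0.16] q6 -1.63 tooly_yaw 72.9 x [ 0.008 -0.009 -1.   ] z [ 0.956 -0.294  0.01 ]
shift [ 0.0142  0.0009 -0.0037] spin 0.18
```

Call:
{"api": "play_rows", "payload": {"series": [[0.003,0.001,-0.003,0],[0.007,0.001,-0.003,0],[0.01,0.001,-0.003,0],[0.0125,0.001,-0.003,0],[0.0135,0.001,-0.003,0],[0.0139,0.001,-0.003,0],[0.0143,0.001,-0.003,0],[0.0147,0.001,-0.003,0]]}}

```text
t: 23.45
tcp_pos: [0.5558, -0.0942, 0.063]
tool_rot: [0.103, 0.696, -0.108, 0.703]
force: [-0.0, -0.1, -0.0]
finger_gap: 0.001
```

Call:
{"api": "play_rows", "payload": {"series": [[0.0004,0,0,0],[0.0008,0,0,0],[0.0012,0,0,0],[0.0016,0,0,0],[0.002,0,0,0],[0.0024,0,0,0]]}}

```text
t: 24.05
tcp_pos: [0.5559, -0.0943, 0.0622]
tool_rot: [0.102, 0.696, -0.108, 0.703]
force: [-2.5, 0.4, 14.0]
finger_gap: 0.001
```

Call:
{"api": "play_rows", "payload": {"series": [[0.0014,0,0,0],[0.0018,0,0,0],[0.0022,0,0,0],[0.0026,0,0,0],[0.003,0,0,0]]}}

```text
t: 24.55
tcp_pos: [0.5559, -0.0943, 0.062]
tool_rot: [0.102, 0.695, -0.108, 0.703]
force: [-4.9, 0.6, 23.3]
finger_gap: -0.002
```

Call:
{"api": "play_rows", "payload": {"series": [[0.0022,0,0,0],[0.0026,0,0,0],[0.003,0,0,0],[0.0033,0,0,0],[0.0033,0,0,0]]}}

```text
t: 25.05
tcp_pos: [0.5559, -0.0943, 0.062]
tool_rot: [0.102, 0.695, -0.108, 0.703]
force: [-5.6, 1.3, 22.5]
finger_gap: -0.0
```

Both sides have now been pressed to about 22 N. A centre press will balance them.

Call:
{"api": "play_rows", "payload": {"series": [[-0.002,0,0,0],[-0.008,0,0,0],[-0.01,0.015,0,0],[-0.01,0.035,0,0],[-0.01,0.055,0,0],[-0.01,0.0635,0,0],[-0.008,0.0635,0,0],[-0.005,0.0635,0,0],[-0.003,0.0635,0,0],[-0.001,0.0635,0,0],[0,0.0635,0,0]]}}

```text
t: 26.15
tcp_pos: [0.5743, -0.0343, 0.0622]
tool_rot: [0.102, 0.695, -0.108, 0.703]
force: [-3.1, 0.8, 12.0]
finger_gap: -0.0
```

Call:
{"api": "play_rows", "payload": {"series": [[0.0004,0,0,0],[0.0008,0,0,0],[0.0012,0,0,0],[0.0016,0,0,0],[0.002,0,0,0],[0.0024,0,0,0]]}}

```text
t: 26.75
tcp_pos: [0.5743, -0.0346, 0.0621]
tool_rot: [0.102, 0.695, -0.109, 0.703]
force: [-3.9, 0.5, 21.1]
finger_gap: -0.001
```

Call:
{"api": "play_rows", "payload": {"series": [[0.0014,0,0,0],[0.0018,0,0,0],[0.0022,0,0,0],[0.0026,0,0,0],[0.003,0,0,0]]}}

```text
t: 27.25
tcp_pos: [0.5744, -0.0346, 0.0621]
tool_rot: [0.103, 0.695, -0.109, 0.704]
force: [-5.5, 3.2, 23.6]
finger_gap: 0.0
```

Call:
{"api": "play_rows", "payload": {"series": [[0.0022,0,0,0],[0.0026,0,0,0],[0.003,0,0,0],[0.0034,0,0,0],[0.0036,0,0,0]]}}

```text
t: 27.75
tcp_pos: [0.5744, -0.0346, 0.062]
tool_rot: [0.103, 0.694, -0.109, 0.704]
force: [-5.9, 2.3, 25.5]
finger_gap: 0.0
```

Call:
{"api": "play_rows", "payload": {"series": [[-0.001,0,0,0],[-0.004,0,0,0],[-0.02,0,0,0],[-0.04,0,0,0],[-0.04,0,0,0]]}}

```text
t: 28.25
tcp_pos: [0.5755, -0.0349, 0.1036]
tool_rot: [0.103, 0.693, -0.109, 0.705]
force: [-0.0, -0.4, 0.6]
finger_gap: -0.003
```

```bash
python3 - <<'E'
from h import *
goal([.4586,-.064,.10],-.302+np.pi/2)
E
```

```text
t 28.25 tcp [ 0.5755 -0.0349  0.1036] F [-0.   -0.35  0.56] q6 -1.51 tooly_yaw 72.7 x [ 0.017 -0.011 -1.   ] z [ 0.955 -0.297  0.019]
shift [ 0.002  -0.0624 -0.1031] spin 0.04
```

Call:
{"api": "play_rows", "payload": {"series": [[0,-0.01,-0.018,0],[0,-0.025,-0.045,0],[0,-0.04,-0.07,0],[0,-0.055,-0.09,0],[0,-0.062,-0.102,0],[0,-0.0624,-0.103,0],[0,-0.0624,-0.103,0]]}}

```text
t: 28.95
tcp_pos: [0.4589, -0.0643, 0.1015]
tool_rot: [0.103, 0.693, -0.109, 0.705]
force: [0.4, -0.4, 0.1]
finger_gap: -0.001
```

```bash
python3 - <<'E'
from h import *
from station import snapshot
goal([.4586,-.064,.021],-.302+np.pi/2)
s=snapshot("top");cv2.imwrite("pics/top1.png",cv2.resize(s["image"][150:280,250:410],None,fx=4,fy=4))
from fit import fit
fit(s,0,"top")
s=snapshot("scene");cv2.imwrite("pics/scene2.png",cv2.resize(s["image"][140:280,230:390],None,fx=4,fy=4));fit(s,0,"scene")
E
```

```text
t 28.95 tcp [ 0.4589 -0.0643  0.1015] F [ 0.38 -0.37  0.08] q6 -1.64 tooly_yaw 72.7 x [ 0.017 -0.011 -1.   ] z [ 0.955 -0.298  0.019]
shift [ 0.0805  0.0006 -0.0019] spin -0.02
top slope y,x, z0 [-0.0002 -0.0022  0.0617] rms 0.0029 1458 mean [ 0.5727 -0.0339  0.0617] rect ((572.9217529296875, -34.181793212890625), (207.0713348388672, 70.89004516601562), 73.06233215332031)
red ((567.9432373046875, -95.3138427734375), (21.467641830444336, 118.73297119140625), 74.35321044921875) z 0.03098261940622757
blue ((596.704345703125, 26.678504943847656), (18.195722579956055, 145.33047485351562), 74.65480041503906) z 0.031273217737066344
scene slope y,x, z0 [0.0008 0.0033 0.0602] rms 0.0018 1103 mean [ 0.5799 -0.0231  0.0602] rect ((574.1414184570312, -34.70178985595703), (213.0771942138672, 71.68167114257812), 72.99479675292969)
red ((554.3411865234375, -102.66191101074219), (55.96570587158203, 150.91831970214844), 74.34056854248047) z 0.029021355055646552
blue ((602.1937866210938, 32.79112243652344), (22.88304328918457, 149.49365234375), 73.37455749511719) z 0.029629208072858494
```

View pics/top1.png

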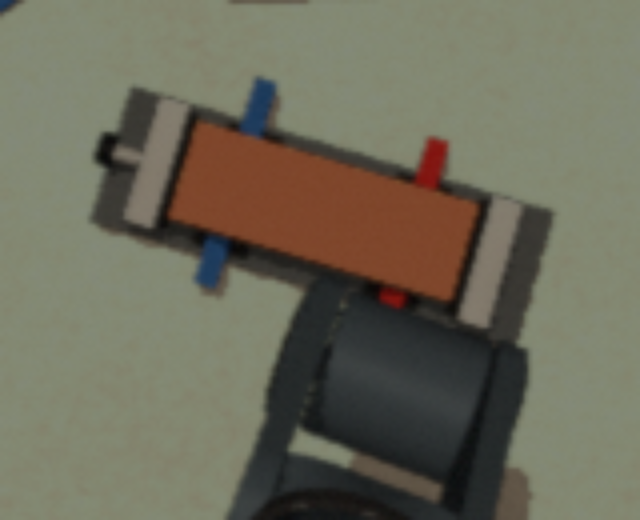

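View pics/scene2.png

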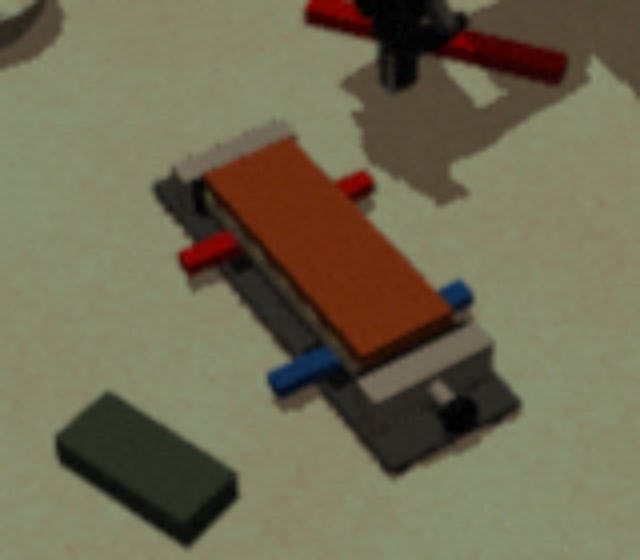

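The stone measures level within about 0.003 rad, with its top at about 0.061, and both strips are in place. The shut fingers hover in front of the near red end. I'll lower them and push lightly.

Call:
{"api": "play_rows", "payload": {"series": [[0.01,0,0,0],[0.03,0,-0.001,0],[0.05,0,-0.001,0],[0.068,0,-0.002,0],[0.077,0,-0.002,0],[0.08,0,-0.002,0],[0.08,0,-0.002,0]]}}

```text
t: 29.75
tcp_pos: [0.4596, -0.0645, 0.0213]
tool_rot: [0.103, 0.692, -0.109, 0.706]
force: [0.5, -0.1, 0.6]
finger_gap: 0.001
```

Call:
{"api": "play_rows", "payload": {"series": [[0,0,0.0015,0],[0,0,0.003,0],[0,0,0.0045,0],[0,0,0.006,0],[0,0,0.0075,0],[0,0,0.0085,0],[0,0,0.009,0],[0,0,0.009,0]]}}

```text
t: 30.55
tcp_pos: [0.4682, -0.0672, 0.0215]
tool_rot: [0.103, 0.692, -0.109, 0.706]
force: [0.9, 0.8, -0.6]
finger_gap: 0.001
```

```bash
python3 - <<'E'
from h import *
from station import snapshot
goal([.4834-.0105,-.0717+.0033,.021],-.302+np.pi/2)
s=snapshot("scene");cv2.imwrite("pics/scene3.png",cv2.resize(s["image"][140:240,270:380],None,fx=6,fy=6))
E
```

```text
t 30.55 tcp [ 0.4682 -0.0672  0.0215] F [ 0.92  0.79 -0.55] q6 -1.64 tooly_yaw 72.7 x [ 0.017 -0.011 -1.   ] z [ 0.955 -0.296  0.02 ]
shift [0.0006 0.0002 0.0048] spin 0.05
```

View pics/scene3.png

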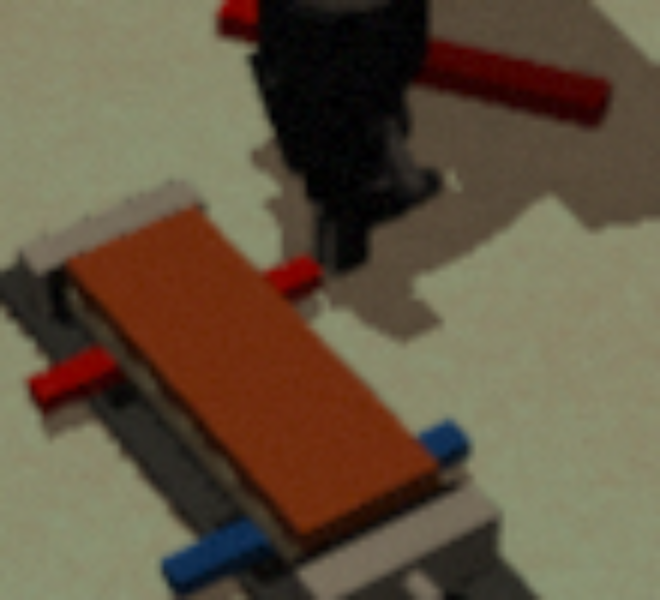

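Call:
{"api": "play_rows", "payload": {"series": [[0,0,0.0003,0],[0,0,0.0006,0],[0,0,0.0009,0],[0,0,0.0012,0],[0,0,0.0015,0],[0,0,0.0018,0],[0,0,0.002,0]]}}

```text
t: 31.3
tcp_pos: [0.4701, -0.0678, 0.0215]
tool_rot: [0.103, 0.692, -0.109, 0.706]
force: [-0.2, -0.1, -0.8]
finger_gap: -0.002
```

Call:
{"api": "play_rows", "payload": {"series": [[0,0,0.0002,0],[0,0,0.0004,0],[0,0,0.0006,0],[0,0,0.0008,0]]}}

```text
t: 31.7
tcp_pos: [0.4709, -0.068, 0.0216]
tool_rot: [0.103, 0.692, -0.109, 0.706]
force: [-0.2, -0.9, 1.1]
finger_gap: -0.0
```

Call:
{"api": "play_rows", "payload": {"series": [[0,0,0.0002,0],[0,0,0.0004,0],[0,0,0.0006,0]]}}

```text
t: 32.0
tcp_pos: [0.4715, -0.0682, 0.0215]
tool_rot: [0.103, 0.692, -0.109, 0.706]
force: [0.3, 0.4, -1.1]
finger_gap: -0.002
```

Call:
{"api": "play_rows", "payload": {"series": [[0,0,0.0002,0],[0,0,0.0004,0],[0,0,0.0006,0]]}}

```text
t: 32.3
tcp_pos: [0.4719, -0.0683, 0.0215]
tool_rot: [0.103, 0.693, -0.109, 0.706]
force: [0.0, -0.5, -0.4]
finger_gap: -0.001
```

Call:
{"api": "play_rows", "payload": {"series": [[0,0,0.0001,0],[0,0,0.0002,0],[0,0,0.0003,0],[0,0,0.0003,0]]}}

```text
t: 32.7
tcp_pos: [0.4719, -0.0683, 0.0215]
tool_rot: [0.103, 0.693, -0.109, 0.705]
force: [-1.1, -0.0, 0.2]
finger_gap: 0.002
```

Call:
{"api": "play_rows", "payload": {"series": [[0,0,0.0002,0],[0,0,0.0003,0],[0,0,0.0004,0],[0,0,0.0004,0]]}}

```text
t: 33.1
tcp_pos: [0.4719, -0.0683, 0.0215]
tool_rot: [0.103, 0.693, -0.109, 0.705]
force: [-1.8, -0.7, -0.1]
finger_gap: -0.002
```

```bash
python3 - <<'E'
from station import manip
s=manip.sense();print(s["tcp_pos"].round(5),s["force"],s["ft_torque"])
E
```

```text
[ 0.47194 -0.06831  0.02154] [-1.84269282 -0.7004214  -0.11023264] [-0.01429417  0.21482099 -0.04750686]
```

In contact: the tip is holding at x = 0.4719, so the strip isn't giving. I'll raise the push slightly and hold it.

Call:
{"api": "play_rows", "payload": {"series": [[0,0,0.0003,0],[0,0,0.0005,0],[0,0,0.0005,0],[0,0,0.0005,0]]}}

```text
t: 33.5
tcp_pos: [0.4719, -0.0683, 0.0215]
tool_rot: [0.103, 0.693, -0.109, 0.705]
force: [-2.5, 1.0, 1.3]
finger_gap: -0.002
```

Call:
{"api": "play_rows", "payload": {"series": [[0,0,0.0004,0],[0,0,0.0006,0],[0,0,0.0006,0],[0,0,0.0006,0]]}}

```text
t: 33.9
tcp_pos: [0.472, -0.0683, 0.0215]
tool_rot: [0.103, 0.694, -0.109, 0.704]
force: [-3.5, 0.4, 1.9]
finger_gap: 0.001
```

```bash
python3 - <<'E'
from station import manip
s=manip.sense();print(s["tcp_pos"].round(5),s["force"],s["ft_torque"])
E
```

```text
[ 0.47199 -0.06826  0.02148] [-3.52755943  0.39244399  1.90782337] [-0.01822536  0.55724464 -0.06288058]
```

Red holds at about 3 N, with under 0.1 mm of movement. I'll back off and go to blue.

Call:
{"api": "play_rows", "payload": {"series": [[0,0,-0.003,0],[0,0,-0.012,0],[0,0,-0.018,0],[0,0.01,-0.02,0],[0,0.035,-0.02,0],[0,0.065,-0.02,0],[0,0.095,-0.02,0],[0,0.115,-0.02,0],[0,0.125,-0.02,0],[0,0.127,-0.02,0],[0,0.127,-0.02,0]]}}

```text
t: 35.0
tcp_pos: [0.4904, 0.059, 0.0204]
tool_rot: [0.103, 0.694, -0.109, 0.704]
force: [-0.8, -0.2, -0.2]
finger_gap: 0.001
```

```bash
python3 - <<'E'
from h import *
from station import snapshot
goal([.513,.052,.0215],-.302+np.pi/2)
s=snapshot("scene");cv2.imwrite("pics/scene4.png",cv2.resize(s["image"][140:240,270:380],None,fx=6,fy=6))
E
```

```text
t 35.0 tcp [0.4904 0.059  0.0204] F [-0.79 -0.25 -0.19] q6 -1.36 tooly_yaw 72.8 x [ 0.014 -0.01  -1.   ] z [ 0.955 -0.296  0.016]
shift [-0.0007 -0.      0.0237] spin 0.1
```

View pics/scene4.png

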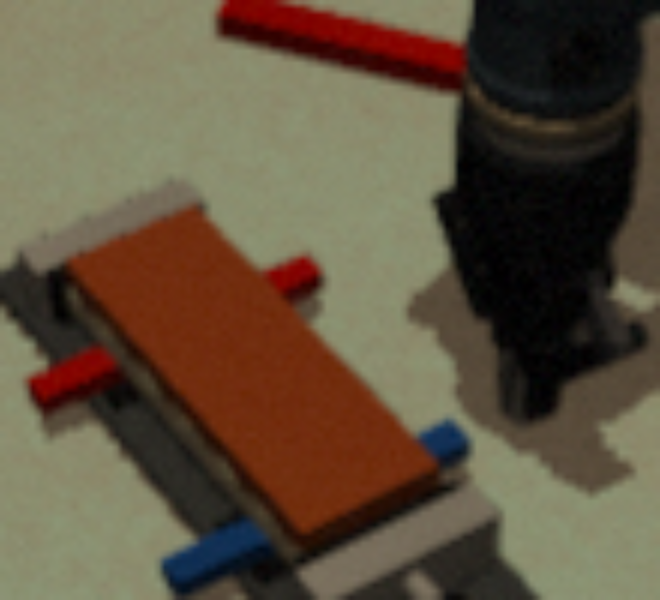

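The red strip's near end is still at crop (295,280). The tip is about 23 mm off the blue end at (445,440) and in line with it. I'll approach that end now.

Call:
{"api": "play_rows", "payload": {"series": [[0,0,0.003,0],[0,0,0.006,0],[0,0,0.009,0],[0,0,0.012,0],[0,0,0.015,0],[0,0,0.017,0],[0,0,0.0185,0],[0,0,0.019,0],[0,0,0.019,0]]}}

```text
t: 35.95
tcp_pos: [0.5084, 0.053, 0.0207]
tool_rot: [0.103, 0.694, -0.109, 0.704]
force: [0.2, -0.4, -0.4]
finger_gap: -0.0
```

Call:
{"api": "play_rows", "payload": {"series": [[0,0,0.0002,0],[0,0,0.0005,0],[0,0,0.0008,0],[0,0,0.0011,0],[0,0,0.0014,0],[0,0,0.0017,0],[0,0,0.002,0]]}}

```text
t: 36.65
tcp_pos: [0.5103, 0.0524, 0.0207]
tool_rot: [0.103, 0.694, -0.109, 0.704]
force: [0.3, -0.2, -1.6]
finger_gap: -0.004
```

Call:
{"api": "play_rows", "payload": {"series": [[0,0,0.0002,0],[0,0,0.0004,0],[0,0,0.0006,0]]}}

```text
t: 36.95
tcp_pos: [0.5109, 0.0522, 0.0207]
tool_rot: [0.103, 0.694, -0.109, 0.704]
force: [-0.1, 0.1, 0.0]
finger_gap: 0.004
```

Call:
{"api": "play_rows", "payload": {"series": [[0,0,0.0002,0],[0,0,0.0004,0],[0,0,0.0006,0]]}}

```text
t: 37.25
tcp_pos: [0.5115, 0.052, 0.0207]
tool_rot: [0.103, 0.694, -0.109, 0.704]
force: [0.5, -0.0, 0.8]
finger_gap: -0.003
```

Call:
{"api": "play_rows", "payload": {"series": [[0,0,0.0002,0],[0,0,0.0004,0],[0,0,0.0004,0]]}}

```text
t: 37.55
tcp_pos: [0.5119, 0.0519, 0.0208]
tool_rot: [0.103, 0.694, -0.109, 0.704]
force: [-0.5, 0.5, -0.5]
finger_gap: -0.002
```

Call:
{"api": "play_rows", "payload": {"series": [[0,0,0.0002,0],[0,0,0.0004,0],[0,0,0.0004,0]]}}

```text
t: 37.85
tcp_pos: [0.5123, 0.0517, 0.0208]
tool_rot: [0.103, 0.694, -0.109, 0.704]
force: [-0.1, -0.8, 0.1]
finger_gap: -0.0
```

Call:
{"api": "play_rows", "payload": {"series": [[0,0,0.0002,0],[0,0,0.0004,0],[0,0,0.0004,0]]}}

```text
t: 38.15
tcp_pos: [0.5128, 0.0516, 0.0208]
tool_rot: [0.103, 0.694, -0.109, 0.704]
force: [-0.4, 0.6, 1.0]
finger_gap: -0.0
```

Call:
{"api": "play_rows", "payload": {"series": [[0,0,0.0002,0],[0,0,0.0004,0],[0,0,0.0004,0]]}}

```text
t: 38.45
tcp_pos: [0.5132, 0.0515, 0.0208]
tool_rot: [0.103, 0.694, -0.109, 0.704]
force: [0.5, 0.4, 0.2]
finger_gap: -0.002
```

```bash
python3 - <<'E'
from station import manip
s=manip.sense();print(s["tcp_pos"].round(5),s["force"],s["ft_torque"])
E
```

```text
[0.51324 0.05148 0.02078] [0.48303136 0.41465333 0.22842427] [-0.00445987 -0.00344041  0.04125761]
```

Call:
{"api": "play_rows", "payload": {"series": [[0,0,0.0002,0],[0,0,0.0004,0],[0,0,0.0004,0]]}}

```text
t: 38.75
tcp_pos: [0.5137, 0.0514, 0.0208]
tool_rot: [0.103, 0.694, -0.109, 0.704]
force: [-0.3, 0.1, -0.1]
finger_gap: 0.001
```

Call:
{"api": "play_rows", "payload": {"series": [[0,0,0.0002,0],[0,0,0.0004,0],[0,0,0.0004,0]]}}

```text
t: 39.05
tcp_pos: [0.5141, 0.0512, 0.0208]
tool_rot: [0.103, 0.694, -0.109, 0.704]
force: [0.1, 0.8, -0.2]
finger_gap: 0.004
```

Call:
{"api": "play_rows", "payload": {"series": [[0,0,0.0002,0],[0,0,0.0004,0],[0,0,0.0004,0]]}}

```text
t: 39.35
tcp_pos: [0.5146, 0.0511, 0.0208]
tool_rot: [0.103, 0.694, -0.109, 0.704]
force: [-0.2, -0.5, 0.8]
finger_gap: -0.0
```

```bash
python3 - <<'E'
from station import manip
s=manip.sense();print(s["tcp_pos"].round(5),s["force"],s["ft_torque"])
E
```

```text
[0.51456 0.05109 0.02084] [-0.22039797 -0.53058765  0.76740552] [0.00548886 0.03560799 0.00313072]
```

Call:
{"api": "play_rows", "payload": {"series": [[0,0,0.0002,0],[0,0,0.0004,0],[0,0,0.0004,0]]}}

```text
t: 39.65
tcp_pos: [0.5146, 0.051, 0.0208]
tool_rot: [0.103, 0.694, -0.109, 0.704]
force: [-0.3, -0.5, -0.2]
finger_gap: -0.004
```

Call:
{"api": "play_rows", "payload": {"series": [[0,0,0.0002,0],[0,0,0.0004,0],[0,0,0.0004,0]]}}

```text
t: 39.95
tcp_pos: [0.5146, 0.051, 0.0208]
tool_rot: [0.103, 0.694, -0.109, 0.704]
force: [-0.9, 0.8, 0.4]
finger_gap: 0.0
```

```bash
python3 - <<'E'
from h import *
from station import manip,snapshot
s=manip.sense();print(s["tcp_pos"].round(5),s["force"],s["ft_torque"])
s=snapshot("scene");cv2.imwrite("pics/scene5.png",cv2.resize(s["image"][180:250,280:370],None,fx=8,fy=8,interpolation=cv2.INTER_CUBIC))
E
```

```text
[0.51459 0.05103 0.02075] [-0.89668371  0.81896846  0.43879143] [ 0.08120183  0.15478185 -0.00807694]
```

View pics/scene5.png

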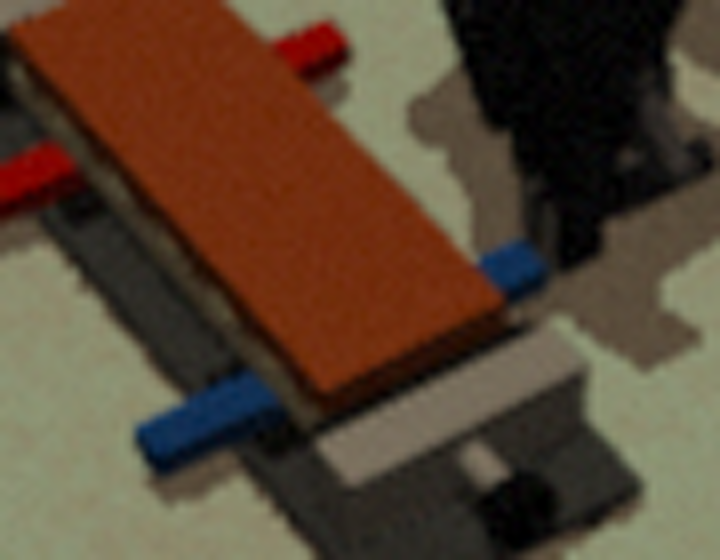

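The fingertip touches the blue end at crop (545,265) and the TCP has stopped at 0.5146. I'll raise the push as I did for red.

Call:
{"api": "play_rows", "payload": {"series": [[0,0,0.0003,0],[0,0,0.0005,0],[0,0,0.0005,0],[0,0,0.0005,0]]}}

```text
t: 40.4
tcp_pos: [0.5146, 0.051, 0.0207]
tool_rot: [0.103, 0.695, -0.109, 0.704]
force: [-2.3, 1.1, 1.6]
finger_gap: -0.001
```

Call:
{"api": "play_rows", "payload": {"series": [[0,0,0.0004,0],[0,0,0.0006,0],[0,0,0.0006,0],[0,0,0.0006,0]]}}

```text
t: 40.8
tcp_pos: [0.5147, 0.0509, 0.0207]
tool_rot: [0.103, 0.695, -0.109, 0.703]
force: [-3.5, 1.3, 2.3]
finger_gap: -0.001
```

```bash
python3 - <<'E'
from station import manip
s=manip.sense();print(s["tcp_pos"].round(5),s["force"],s["ft_torque"])
E
```

```text
[0.51466 0.05094 0.02071] [-3.54188412  1.30197685  2.31635881] [ 0.27462932  0.50239199 -0.02993963]
```

Call:
{"api": "play_rows", "payload": {"series": [[0,0,-0.003,0],[0,0,-0.012,0],[0,0,-0.025,0],[-0.03,0,-0.035,0],[-0.07,0,-0.04,0],[-0.11,0,-0.04,0],[-0.14,0,-0.04,0],[-0.15,0,-0.04,0],[-0.15,0,-0.04,0]]}}

```text
t: 41.7
tcp_pos: [0.4759, 0.0642, 0.1714]
tool_rot: [0.103, 0.693, -0.109, 0.705]
force: [0.4, -0.6, -1.0]
finger_gap: -0.003
```

```bash
python3 - <<'E'
from h import *
from station import manip,snapshot
from fit import fit
print(manip.sense()["force"],manip.sense()["t"])
for n in("scene","top"):
    s=snapshot(n);fit(s,0,n);cv2.imwrite(f"pics/{n}_end.png",s["image"])
E
```

```text
[ 0.38773457 -0.58005946 -0.998761  ] 41.7
scene slope y,x, z0 [0.0026 0.0015 0.0602] rms 0.0017 1113 mean [ 0.5799 -0.0231  0.0602] rect ((573.61767578125, -34.793067932128906), (212.3961181640625, 72.596435546875), 72.44408416748047)
red ((559.0513916015625, -85.7063217163086), (24.091278076171875, 150.54379272460938), 72.55367279052734) z 0.029322001204332503
blue ((568.239990234375, -24.112869262695312), (179.89654541015625, 145.28707885742188), 59.517234802246094) z 0.02962901863723836
top slope y,x, z0 [ 0.0029 -0.0124  0.0616] rms 0.0029 1458 mean [ 0.5725 -0.0346  0.0616] rect ((573.052001953125, -34.14691925048828), (205.59434509277344, 70.36735534667969), 72.8498764038086)
red ((553.6486206054688, -91.86172485351562), (18.161853790283203, 148.3271942138672), 73.2441635131836) z 0.031177920523017755
blue ((599.0167846679688, 25.459993362426758), (15.689692497253418, 140.10606384277344), 72.35531616210938) z 0.03191617859472947
```

View pics/scene_end.png

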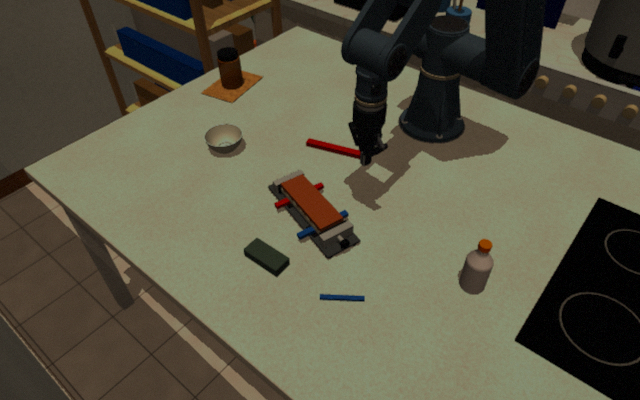

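The stone is level and seated at (312,200), both strips lie across the holder, and the bottle, bowl and flattening block are where they started. The arm is clear, so I'm handing in.

```bash
python3 -c "
from station import manip
print(manip.sign_off())"
```

```text
the job is handed in; nothing more can be done
None
```

I pressed the stone down with the shut fingertips until it seated on both strips, and neither strip gave when I pushed its end. The job is handed in at about 42 s; sign-off reports no verdict.

- **Pressing:** I alternated slow presses above the red and blue strips, reaching about 23 N and 22 N, then finished with a centre press. The highest wrist reading was about 26 N, well under the 38 N limit.
- **Push checks:** With the fingers off the stone, I pushed red and then blue along their length at their near ends. Each held about 3–3.5 N with roughly 0.1 mm of movement. The force reading is noisy by about 1 N, but the wrist moment rose along with it.
- **Last pictures:** The stone's slope along its length is about 0.003 rad. Its top is about 60–62 mm above the counter, against about 62 mm at the fingertips when they touched. Both strips look unmoved, and so do the bottle, bowl and flattening block.
- **Disagreements:** One final top-view fit gave 0.012 rad of slope across the stone, where the scene camera gave 0.0015 rad; I put this down to depth noise, since the stone only rocks along its length. The final scene-camera outline of the blue strip also failed to fit (it caught other pixels), so its position there rests on the top view and the picture.

I had no direct reading of the force between the stone and each strip, so the 3 N on each is inferred from the push checks.

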